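# Draw the last adapter out of the centrifuge rotor

## Robot

A 6-joint arm with a two-finger parallel gripper is mounted at the origin on the work surface. World frame = base frame: x ahead of the robot, y to its left, z up, the work surface at z = 0. Lengths are in m, angles in rad, forces in N, time in s.
With the tool pointing down it reaches from about 0.4 to 0.925 m from the base axis. Payload 3.4 kg.
Tool frame: the origin (TCP) lies at the very end of the fingers, on their centre line; the grasp point (between the pads) lies 19 mm behind it; z points along the fingers, x is the direction in which the jaws open and shut, and the axes are right-handed (so a half turn about z gives the same grasp; the last joint's range is limited). The gripper opens to 85 mm and grips with 20 to 120 N. Pads are 22 mm wide; open, the fingers measure 114 mm over their backs; the gripper's body (76 mm by 85 mm) begins 54 mm behind the grasp point. The pads swing forward as they close: fully open they stand 13 mm farther back than shut.
Start: joints at [-1.369, 0.307, 1.506, -0, 1.328, -0.073], TCP at [0.156, -0.553, 0.231] pointing down, gripper open.
Joint ranges: [-3.12, 3.12], [-1.05, 2.28], [0.14, 2.33], [-1.42, 4.57], [0.1, 2.73], [-2.68, 2.68]. Speed limits (rad/s): [2.57, 2.57, 3.14, 3.14, 3.14, 3.14].

## Interface

Orientations are given as a rotation vector (axis times angle).
In Python, from rig import * gives the robot as it stands.
- The arm moves only by the tool jog_arm, never from a script. Its argument "steps" is a list of rows, each a list of 7 numbers: the shift along the tool's x, y, z in m, then the turn, a rotation vector about the tool's x, y, z in rad, then the opening, from 0 (shut) to 1 (fully open). In form: [[x, y, z, wx, wy, wz, fingers], ...]. A call has 1 to 10 rows; each row is the pose to reach, as a shift and turn from the pose commanded when the call began, along the tool's axes at that moment; what a row does not reach only later rows make up. A row lasts 1/12 s, in which the tool goes at most 41.7 mm and 7.16 degrees, less where a joint would pass 70% of its speed; a pose out of reach is approached as far as the arm can. A call with a gripper value outside its range is refused whole. The fingers move at their own pace and stop on an object; the grip force is fixed at half the most. Time passes only in rows, so rows that repeat a pose let the fingers close. It gives the time, the measured TCP pose, the force and the opening at its end, in the units of the state.
- get_state(): the state, without advancing time (a new reading comes with each control period).
- snapshot(name): name is "side" or "top" or "wrist"; returns the picture (420x560x3 uint8, blue, green, red); there is no depth.
- camera_model(name): a dict with "fovy" (degrees; the focal length in pixels is half the picture's height over the tangent of half this angle, whatever the lens; pixels are square), "cx", "cy" (the principal point, pixels), "xyz" and "attitude" of the camera in the world. Camera axes: x right, y down, z forward; pixel columns grow to the right and rows downward; lengths in m; the calibration is good to about 2 mm. A picture is of the moment at which its call begins: read the wrist's pose just before it. camera_model takes no time and is no camera call; for the wrist camera it gives the pose at the moment of the call.
- close_job(): hands the job in, once; it reports no verdict.
The state is a dict: "clock": time; "qpos": joint angles; "qd": joint speeds; "joint_efforts": joint torques, N m; "eef_pos": TCP position; "tcp_rot": TCP orientation; "force": force on the tool from outside, world axes, zero at the start; "ft_torque": the same for the moment, N m; "opening": finger opening in m.
Only numpy, scipy, OpenCV 4.12 (cv2) and the standard library are available. Lean on these libraries where they do the work, as an engineer would, in place of code of your own. Each camera call takes 0.05 s, during which the arm holds its last target. There are 200 camera calls.

## Task

The rotor is due for cleaning and one white adapter is still down in its slanted pocket. Take the extraction rod with the flat blade handle from the wooden tool block, screw it clockwise into the tapped hole of the adapter until its shoulder sits on the adapter, and draw the adapter straight out along its pocket. Lower it upright to the bottom of the free well of the grey soak rack and let go, with the rod left in it as its handle; do not strike the rotor or disturb anything else.

Things in the scene. Friction and masses are not known exactly. Their poses are not given: they have to be found in the camera images.
- puller_grip (a point): steel extraction rod, upright in the tool block; this point: centre of its blade handle. z up along the rod, x along the blade. Blade 44 (x) by 14 thick (y) by 34 mm tall; below it a 12 mm shank and a shoulder 27.6 mm wide, 6 mm thick, underside 75 mm below this point. The shoulder rests on the block's top 50 mm above the bench, the end below it in a 23 mm hole 36 mm deep. Mass about 150 g
- puller_tip (a point): tip of the rod's nose, on its axis 27 mm below the shoulder's underside (102 mm below puller_grip); axes as puller_grip. The nose tapers from 10 to 5 mm over its last 7 mm. Above it the thread: a 10 mm core with two opposite ridges to 18.6 mm across, each about 60 degrees long, centred on the +x and -x sides 11 mm below the shoulder: right-hand, two starts, so half a turn round is the same
- adapter_mid (a point): white plastic adapter still in the rotor, a cylinder 41.4 mm across, 70 mm tall, flat base, 85 to 170 g; this point on its axis half-way up, z along the axis to its open top (leaning 30 degrees in the rotor), x to the key rib on its flank (5 mm wide, 2.3 mm proud, 43 to 67 mm above the base), which a keyway of the pocket holds so that it cannot turn. Rod home: puller_grip 110 mm from here along z
- adapter_top (a point): centre of the adapter's top face, mouth of its tapped hole (21 mm, 34 mm deep, 12.5 mm between thread ridges, lead 20 mm a turn, 1.3 mm play). A = angle of rod x from adapter x, counter-clockwise from above (or 180 more). Rod set straight in at A -40 to -140 deg rests on the thread 10 to 4 mm short of home (-125 is best); turned clockwise it sinks, shoulder down at A -217, tight at -240
- pocket: the pocket of the dark grey metal six-pocket centrifuge rotor that holds the adapter; origin at the centre of its floor (where the adapter's base stands), z along the pocket's axis up and out of it, leaning 30 degrees from vertical towards the rotor's centre; x outward. 44 mm bore, 54 mm outside, 72 mm deep, so the adapter's top is 2 mm below its rim; the mouth's centre is about 120 mm above the bench, the highest rim about 135 mm
- rotor: the rotor on its low stand (fixed, 240 mm across); origin on the bench under its centre. Six slanted pockets every 60 degrees, mouths 61 mm from the axis, all leaning to the middle; the loaded one lies on its +x side, the others are empty. The central nut's top is 137 mm above the bench
- free_well (a point): centre of the floor of the free well of the grey plastic soak rack (fixed): a round hole 49 mm across, 30 mm deep, its floor 15 mm and the rack's top 45 mm above the bench. The rack is 136 mm square with four wells at a 66 mm pitch; x and y are the rack's sides and point away from the rack's middle at this well
- tool_block: wooden tool block (fixed), 125 (x) by 58 (y) by 50 mm tall, origin at the centre of its underside; the rod's hole 31 mm to -x, the rotor key's 31 mm to +x
- other_adapter0_mid (a point): one of three adapters like the first, already standing in the other wells of the rack, tops 85 mm above the bench; point on its axis half-way up
- other_adapter1_mid (a point): one of three adapters like the first, already standing in the other wells of the rack, tops 85 mm above the bench; point on its axis half-way up
- other_adapter2_mid (a point): one of three adapters like the first, already standing in the other wells of the rack, tops 85 mm above the bench; point on its axis half-way up
- rotor_key: the steel rotor key with a round black knob (34 mm across) that stands in the tool block beside the extraction rod; origin 50 mm above the bench on its axis
- burner: Bunsen burner, 142 mm tall on a round 76 mm foot; origin at the foot's underside
- beaker: glass beaker, 72 mm across, 92 mm tall; origin at its underside
- wash_bottle: white wash bottle, 68 mm across, about 190 mm tall; origin at its underside
- amber_bottle: brown glass bottle, 58 mm across, 125 mm tall; origin at its underside
- bung: black rubber bung, 32 mm across, 26 mm tall; origin at its underside
- tongs: steel crucible tongs lying flat, about 190 mm long and 10 mm high; origin near their middle
Things that resemble listed ones, but are neither listed nor needed, are in the scene too. Of the things shaped like the part that bears puller_grip, the bare steel one is meant.

How it is judged:
By the outcome, as a careful person would: the job done as asked, in the order asked, and still so for the second after the job is handed in, with the robot touching nothing.
It also fails if it takes over 59 s, if anything falls off the work surface, if the arm or the gripper's body presses on something with over 40 N, if the wrist force passes 120 N, or if a joint passes its speed limit or range.

## Working session

There is one attempt and no reset: what is moved stays moved. The work goes in short steps, Python scripts to look and compute and a tool call to move; the robot and the scene stay as the last step left them, time stands still between calls to the robot, and variables do not carry over. Pictures are saved under pics/ and viewed, on a budget of 10 in all, crops included, one or two more only if the job needs it, and the job is handed in when it is done.

Besides the shell and the picture viewer there is one more tool, called after "Call:" by a JSON object that holds its "name" and its "arguments". jog_arm: Moves the arm, as the interface text tells. Its arguments: {"type":"object","properties":{"steps":{"type":"array","items":{"type":"array","items":{"type":"number"}}}},"required":["steps"]}

```bash
ls; mkdir -p pics
python3 - <<'E'
from rig import *
import cv2
for n in ["side","top","wrist"]:
    print(n,camera_model(n))
    cv2.imwrite(f"pics/{n}0.png",snapshot(n))
print(get_state())
E
```

```text
pics
side {'fovy': 47.60685841607924, 'cx': 281.3447407906267, 'cy': 205.93874710559191, 'xyz': array([0.12718273, 0.56188705, 0.87941795]), 'attitude': array([-0.82467445,  2.57593274, -1.08014133])}
top {'fovy': 49.90042675183747, 'cx': 276.35154482611216, 'cy': 218.05101848386371, 'xyz': array([ 0.49251556, -0.07975491,  1.13760499]), 'attitude': array([-2.21192558,  2.19287097, -0.06550375])}
wrist {'fovy': 70.7712787457518, 'cx': 275.3592751321031, 'cy': 208.53671455402383, 'xyz': array([ 0.23249511, -0.53156519,  0.37298931]), 'attitude': array([ 2.29667722, -1.7385187 , -0.27701973])}
{'clock': 0.15, 'qpos': array([-1.36948382e+00,  3.07404224e-01,  1.50736981e+00,  2.75790183e-05,
        1.32838660e+00, -7.34898149e-02]), 'qd': array([-0.00052014, -0.00262657, -0.00264662, -0.00039888, -0.00048272,
        0.00011228]), 'joint_efforts': array([ 5.95221045e-04, -4.57977247e+01, -2.52219307e+01, -1.32358055e-04,
        8.45660950e-03, -2.37109651e-05]), 'eef_pos': array([ 0.15591661, -0.5529127 ,  0.23059221]), 'tcp_rot': array([-2.50392573e+00,  1.89560667e+00,  1.82087983e-03]), 'force': array([ 0.64089281,  0.4311491 , -0.91070985]), 'ft_torque': array([ 0.02061406, -0.01537648,  0.02629051]), 'opening': 0.08526110143872367}
```

View pics/top0.png

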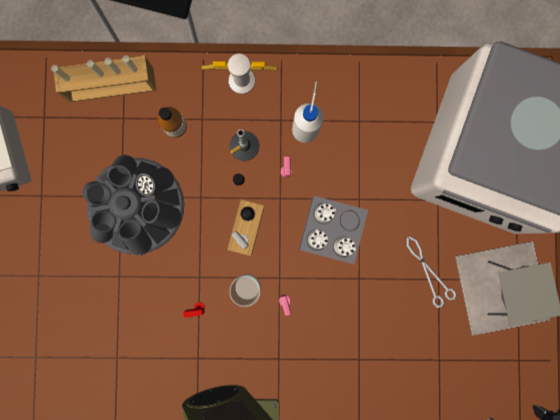

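View pics/side0.png

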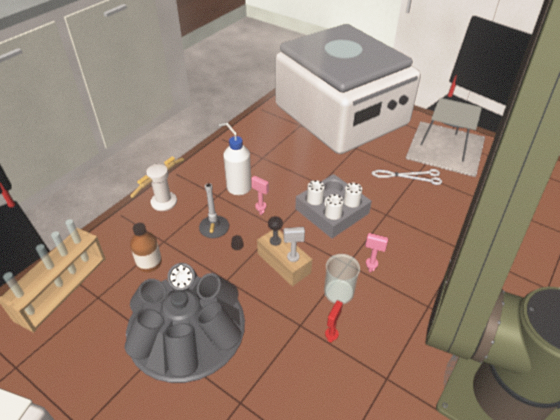

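```bash
cat > h.py <<'E'
import numpy as np, cv2
from rig import *
from scipy.spatial.transform import Rotation as R
rv=R.from_rotvec
np.set_printoptions(precision=4,suppress=True)
def cam(n,m=None):
    m=m or camera_model(n); f=210/np.tan(np.radians(m["fovy"]/2))
    return f,m["cx"],m["cy"],rv(m["attitude"]).as_matrix(),np.array(m["xyz"])
def ray(c,p):
    d=c[3]@np.array([(p[0]-c[1])/c[0],(p[1]-c[2])/c[0],1]); return c[4],d/np.linalg.norm(d)
def onz(c,p,z):
    o,d=ray(c,p); return o+d*(z-o[2])/d[2]
def proj(c,X):
    q=c[3].T@(np.asarray(X,float)-c[4]); return np.array([c[1]+c[0]*q[0]/q[2],c[2]+c[0]*q[1]/q[2]])
def tri(cps):
    A=np.zeros((3,3));b=np.zeros(3);P=[]
    for c,p in cps:
        o,d=ray(c,p);M=np.eye(3)-np.outer(d,d);A+=M;b+=M@o;P.append((c,p))
    X=np.linalg.solve(A,b); return X,[np.round(proj(c,X)-p,1) for c,p in P]
def tool(z,x):  # rotation with tool z, x approx
    z=np.array(z,float);z/=np.linalg.norm(z);x=np.array(x,float);x-=z*(x@z);x/=np.linalg.norm(x)
    return np.column_stack([x,np.cross(z,x),z])
def step(p,Rm,s=None,p0=None,R0=None):
    s=s or get_state(); p0=s["eef_pos"] if p0 is None else p0; R0=rv(s["tcp_rot"]).as_matrix() if R0 is None else R0
    w=R.from_matrix(R0.T@Rm).as_rotvec()
    print("shift",np.round(R0.T@(np.array(p)-p0),4),"turn",np.round(w,4),"deg",np.round(np.degrees(np.linalg.norm(w)),1))
def snap(name,fn):
    m=camera_model(name); im=snapshot(name); cv2.imwrite("pics/"+fn+".png",im)
    import pickle; pickle.dump(m,open("pics/"+fn+".pkl","wb")); return im
def load(fn,name="wrist"):
    import pickle; return cam(name,pickle.load(open("pics/"+fn+".pkl","rb")))
E
python3 - <<'E'
from h import *
t=cam("top");s=cam("side")
for n,a,b in [("rod blade",(240,241),(294,237)),("adapter top",(146,185),(181,278)),("nut",(123,202),(178,300)),("key knob",(248,213),(276,224))]:
    print(n,*tri([(t,a),(s,b)]))
for n,p in [("well",(350,220)),("rackc",(335,230))]: print(n,onz(t,p,.045))
for n,p in [("w1",(325,212)),("w2",(318,239)),("w3",(345,246))]: print(n,onz(t,p,.085))
st=get_state();q=st["qpos"]
Rt=rv(st["tcp_rot"]).as_matrix();print(Rt)
for sg in (1,-1):print((R.from_euler("z",q[0])*R.from_euler("y",q[1]+q[2]+q[4])*R.from_euler("z",sg*q[5])).as_matrix())
w=cam("wrist");print("cam in tool",Rt.T@(w[4]-st["eef_pos"]),"\n",Rt.T@w[3])
E
```

```text
rod blade [ 0.4908 -0.0087  0.1196] [array([-0.4, -0.7]), array([0.8, 0.1])]
adapter top [0.6158 0.2069 0.1123] [array([-0.3, -0.5]), array([0.6, 0.1])]
nut [0.5755 0.2536 0.1263] [array([-0.4, -0.5]), array([0.8, 0.1])]
key knob [ 0.5532 -0.0263  0.1063] [array([0. , 0.1]), array([-0.1, -0. ])]
well [ 0.5422 -0.2706  0.045 ]
rackc [ 0.5176 -0.2342  0.045 ]
w1 [ 0.5586 -0.205   0.085 ]
w2 [ 0.4954 -0.1889  0.085 ]
w3 [ 0.4796 -0.252   0.085 ]
[[ 0.2714 -0.9625 -0.0003]
 [-0.9625 -0.2714  0.0015]
 [-0.0016 -0.0001 -1.    ]]
[[-0.2714  0.9625 -0.0003]
 [ 0.9625  0.2714  0.0015]
 [ 0.0016  0.0001 -1.    ]]
[[-0.1275  0.9918 -0.0003]
 [ 0.9918  0.1275  0.0015]
 [ 0.0016 -0.0001 -1.    ]]
cam in tool [ 0.0001 -0.0795 -0.1425] 
 [[ 1.     -0.0001 -0.0005]
 [ 0.0003  0.9514  0.3081]
 [ 0.0004 -0.3081  0.9514]]
```

Run:
```python
import cv2
a=cv2.imread("pics/top0.png")[130:290,70:390]
cv2.imwrite("pics/c1.png",cv2.resize(a,None,fx=2.5,fy=2.5,interpolation=cv2.INTER_CUBIC))
```

```text
(no output)
```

View pics/c1.png

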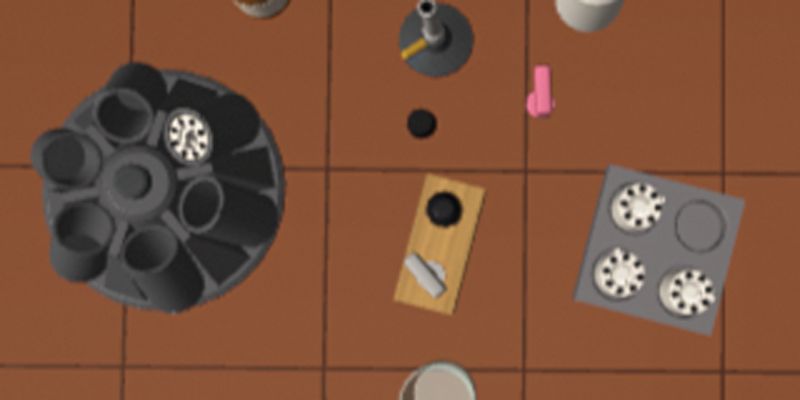

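Candidates for the rod: bare steel blade in the wooden block at top-image (240,241); pink ones at (286,167) and (286,305); a red one at (194,311). The enlarged crop shows that the (240,241) one is bare steel and stands in the wooden block, so that's the one. The loaded pocket is at (146,185), and the free well at (350,220).

Run:
```python
from h import *
s=get_state();Rm=rv(s["tcp_rot"]).as_matrix()
step([.51,-.235,.27],tool([0,0,-1],Rm[:,0]))
```

```text
shift [-0.21   -0.4271 -0.039 ] turn [-0.0001  0.0016 -0.    ] deg 0.1
```

Call:
{"name": "jog_arm", "arguments": {"steps": [[-0.016,-0.033,-0.04,0,0,0,1],[-0.032,-0.066,-0.04,0,0,0,1],[-0.048,-0.099,-0.04,0,0,0,1],[-0.064,-0.132,-0.04,0,0,0,1],[-0.08,-0.165,-0.04,0,0,0,1],[-0.1,-0.2,-0.04,0,0,0,1],[-0.12,-0.235,-0.04,0,0,0,1],[-0.135,-0.27,-0.04,0,0,0,1],[-0.15,-0.305,-0.04,0,0,0,1],[-0.165,-0.34,-0.04,0,0,0,1]]}}

```text
clock: 0.98
eef_pos: [0.4394, -0.3007, 0.2712]
tcp_rot: [2.505, -1.896, -0.0]
force: [0.1, -0.5, 0.4]
opening: 0.0853
```

Call:
{"name": "jog_arm", "arguments": {"steps": [[-0.02,-0.033,0,0,0,0,1],[-0.035,-0.066,0,0,0,0,1],[-0.045,-0.087,0,0,0,0,1],[-0.045,-0.087,0,0,0,0,1]]}}

```text
clock: 1.32
eef_pos: [0.5133, -0.2321, 0.2708]
tcp_rot: [-2.507, 1.889, -0.0]
force: [0.5, -0.4, 0.6]
opening: 0.0856
```

Run:
```python
from h import *
snap("wrist","rack"); s=get_state();print(s["clock"],s["qpos"],s["eef_pos"])
Rm=tool([0,0,-1],[1,-1,0]); step([.495,-.005,.27],Rm,s)
```

```text
1.3667 [-0.5039  0.2617  1.4705  0.0003  1.4101  0.7881] [ 0.5114 -0.2336  0.2707]
shift [-0.2243 -0.0471  0.0009] turn [ 0.0001  0.0007 -0.5067] deg 29.0
```

View pics/rack.png

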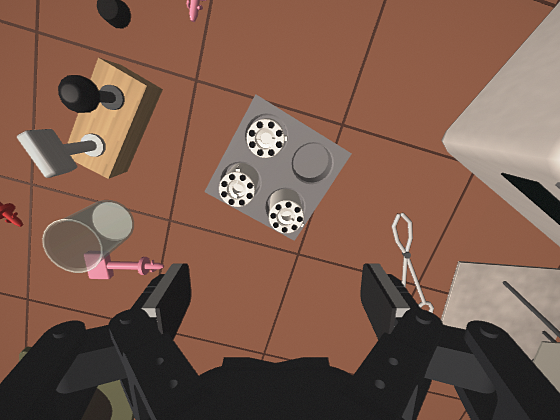

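The rack view shows the free well's rim at about (313,162), the rack corners at (256,95), (351,154), (295,241) and (205,192), and the steel blade at (47,152).

Call:
{"name": "jog_arm", "arguments": {"steps": [[-0.03,-0.006,0,0,0,-0.06,1],[-0.06,-0.012,0,0,0,-0.12,1],[-0.09,-0.018,0,0,0,-0.18,1],[-0.12,-0.024,0,0,0,-0.25,0.8],[-0.15,-0.03,0,0,0,-0.32,0.7],[-0.18,-0.036,0,0,0,-0.4,0.6],[-0.21,-0.042,0,0,0,-0.46,0.6],[-0.224,-0.047,0,0,0,-0.507,0.6],[-0.224,-0.047,0,0,0,-0.507,0.6]]}}

```text
clock: 2.12
eef_pos: [0.4933, -0.0053, 0.2713]
tcp_rot: [-2.902, 1.202, 0.002]
force: [0.7, 0.3, 0.8]
opening: 0.0512
```

Run:
```python
from h import *
im=snap("wrist","rod1"); s=get_state();print(s["clock"],s["qpos"],s["eef_pos"])
w=load("rod1")
print(proj(w,[.491,-.009,.125]),proj(w,[.491,-.009,.05]))
r=load("rack");print([onz(r,p,.045) for p in [(313,162),(256,95),(351,154),(295,241),(205,192)]])
Rm=tool([0,0,-1],[1,-1,0]); step([.575,.235,.31],Rm,s)
```

```text
2.1667 [-0.0991  0.1623  1.6032 -0.0007  1.3765  0.6889] [ 0.4937 -0.0069  0.2713]
[276.2469 199.4035] [276.1626 182.8059]
[array([ 0.547 , -0.2707,  0.045 ]), array([ 0.6029, -0.1825,  0.045 ]), array([ 0.5693, -0.3128,  0.045 ]), array([ 0.4384, -0.2808,  0.045 ]), array([ 0.472 , -0.1493,  0.045 ])]
shift [-0.1141 -0.2283 -0.0389] turn [ 0.0008 -0.0001 -0.0024] deg 0.1
```

View pics/rod1.png

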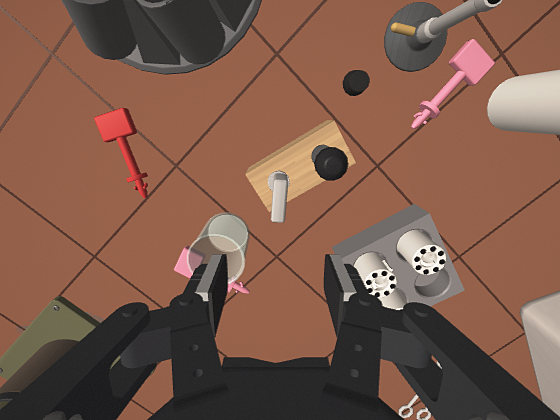

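The rod view shows the steel blade at about (279,200), with its long side nearly vertical in the image, the shoulder at (279,180) and the knob at (331,162). Next is the rotor.

Run:
```python
from h import *
s=get_state()
step([.605,.215,.22],tool([0,0,-1],[.76,.65,0]),s)
```

```text
shift [-0.0788 -0.2355  0.0511] turn [ 0.0007  0.0005 -1.4953] deg 85.7
```

Call:
{"name": "jog_arm", "arguments": {"steps": [[-0.008,-0.025,0,0,0,-0.12,0.6],[-0.016,-0.05,0,0,0,-0.24,0.6],[-0.024,-0.075,0,0,0,-0.36,0.6],[-0.032,-0.1,0,0,0,-0.48,0.6],[-0.042,-0.125,0,0,0,-0.6,0.6],[-0.05,-0.15,0,0,0,-0.72,0.6],[-0.058,-0.175,0,0,0,-0.84,0.6],[-0.066,-0.2,0,0,0,-0.96,0.6],[-0.074,-0.22,0,0,0,-1.08,0.6],[-0.079,-0.235,0,0,0,-1.2,0.6]]}}

```text
clock: 3.0
eef_pos: [0.607, 0.2139, 0.2707]
tcp_rot: [3.074, 0.646, -0.0]
force: [0.3, -0.3, -0.6]
opening: 0.0515
```

Call:
{"name": "jog_arm", "arguments": {"steps": [[0,0,0.015,0,0,-0.12,0.6],[0,0,0.035,0,0,-0.24,0.6],[0,0,0.051,0,0,-0.295,0.6],[0,0,0.051,0,0,-0.295,0.6]]}}

```text
clock: 3.33
eef_pos: [0.6039, 0.2116, 0.2161]
tcp_rot: [2.948, 1.084, -0.013]
force: [-0.9, -0.1, -0.0]
opening: 0.0514
```

Run:
```python
from h import *
im=snap("wrist","rot1"); s=get_state();print(s["clock"],s["qpos"],s["eef_pos"])
a=im[100:310,130:410]
cv2.imwrite("pics/rot1c.png",cv2.resize(a,None,fx=2.8,fy=2.8,interpolation=cv2.INTER_CUBIC))
```

```text
3.3833 [ 0.2718  0.4102  1.3764 -0.001   1.3603 -0.4299] [0.6047 0.212  0.218 ]
```

View pics/rot1c.png

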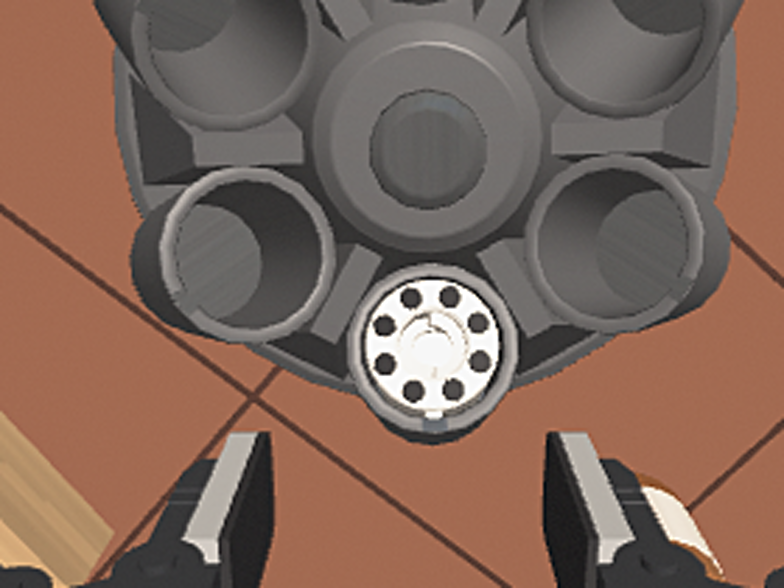

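The crop of rot1 shows the loaded pocket's white adapter top centred at full-image (284,224). Its keyway and rib are straight outward at (285,250), and the nut top is at (283,154).

```bash
python3 - <<'E'
from h import *
im=cv2.imread("pics/rot1.png").astype(int);w=load("rot1")
m=((im.min(2)>150)).astype(np.uint8)
m[:190]=0;m[252:]=0;m[:,:250]=0;m[:,320:]=0
pts=cv2.findNonZero(m);e=cv2.fitEllipse(cv2.convexHull(pts));print("adapter ell",e)
# nut top from z .137
N=onz(w,(282.9,153.6),.137);print("nut",N)
t=cam("top");s=cam("side")
print("nut tri",tri([(w,(282.9,153.6)),(t,(123,202)),(s,(178,300))]))
c=e[0]
print("adapt z=.118",onz(w,c,.118))
print("adapt tri",tri([(w,c),(t,(146,185)),(s,(181,278))]))
# joint model fit: crude planar from states
S=[([-1.369,.3074,1.5074,0,1.328,-.073],[.1559,-.5529,.2306]),([-.5039,.2617,1.4705,0,1.4101,.7881],[.5114,-.2336,.2707]),([-.0991,.1623,1.6032,0,1.3765,.6889],[.4937,-.0069,.2713]),([.2718,.4102,1.3764,0,1.3603,-.4299],[.6047,.212,.218])]
for q,p in S:
    c,sn=np.cos(q[0]),np.sin(q[0]);print("rad",c*p[0]+sn*p[1],"lat",-sn*p[0]+c*p[1],"z",p[2])
A=[];b=[]
for q,p in S:
    c,sn=np.cos(q[0]),np.sin(q[0]);r=c*p[0]+sn*p[1];a2=q[1];a3=q[1]+q[2]
    # r=r0+L1 sin a2+L2 sin a3+ L3 cos a3 ; z=h+L1cos a2+L2 cos a3 -L3 sin a3 - D
    A+=[[1,0,np.sin(a2),np.sin(a3),np.cos(a3)],[0,1,np.cos(a2),np.cos(a3),-np.sin(a3)]];b+=[r,p[2]]
x,res,*_=np.linalg.lstsq(np.array(A),np.array(b),rcond=None);print(x,np.array(A)@x-b)
E
python3 - <<'E'
import cv2,numpy as np
a=cv2.imread("pics/rod1.png")[110:240,230:370]
b=cv2.imread("pics/rack.png")[90:245,200:355]
A=cv2.resize(a,(420,390),interpolation=cv2.INTER_CUBIC);B=cv2.resize(b,(380,380),interpolation=cv2.INTER_CUBIC)
o=np.zeros((390,800,3),np.uint8);o[:,:420]=A;o[:380,420:]=B
cv2.imwrite("pics/m.png",o)
E
```

```text
adapter ell ((284.9546203613281, 223.49996948242188), (57.26935958862305, 58.15523910522461), 100.77405548095703)
nut [0.5756 0.2533 0.137 ]
nut tri (array([0.576 , 0.2532, 0.1262]), [array([ 0. , -1.3]), array([-0.2, -0.7]), array([ 0.8, -0.1])])
adapt z=.118 [0.6181 0.2072 0.118 ]
adapt tri (array([0.6171, 0.2065, 0.1125]), [array([-1.6, -2.3]), array([-0.2, -1. ]), array([ 0.3, -0.4])])
rad 0.5729275841171004 lat 0.04191900950335972 z 0.2306
rad 0.5606285813243731 lat 0.04236170206944903 z 0.2707
rad 0.4919603877450611 lat 0.041979481770612274 z 0.2713
rad 0.6394157383137111 lat 0.04187605039556325 z 0.218
[-0.0003 -0.1715  0.6394  0.4183  0.1096] [-0.0003 -0.0001 -0.0003  0.0001  0.0002 -0.0002  0.0004  0.0002]
```

View pics/m.png

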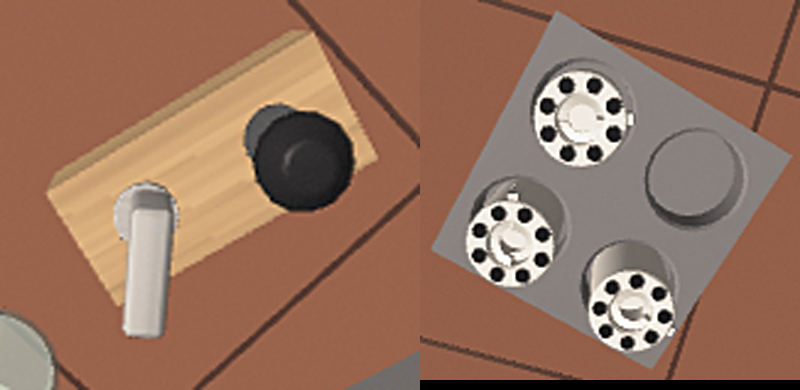

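```bash
cat >> h.py <<'E'
from scipy.optimize import least_squares
# wrist model fitted: TCP at flange offset D along tool z from wrist centre
def fkR(q): return (R.from_euler("z",q[0])*R.from_euler("y",q[1]+q[2])*R.from_euler("z",q[3])*R.from_euler("y",q[4])*R.from_euler("z",q[5]+np.pi)).as_matrix()
E
python3 - <<'E'
from h import *
w=load("rod1");c=lambda u,v:(230+u/3,110+v/3)
for z in (.140,.142):
    a=onz(w,c(152,209),z);b=onz(w,c(143,337),z);print(z,a,b,np.linalg.norm(a-b),(a+b)/2,"az",np.degrees(np.arctan2(*(a-b)[1::-1])))
print("shoulder",onz(w,c(147,211),.056),"block corners",[onz(w,c(*p),.05) for p in [(48,192),(315,32),(378,158),(118,305)]], "knob", onz(w,c(304,161),.11))
t=cam("top");s=cam("side")
X=(onz(w,c(152,209),.142)+onz(w,c(143,337),.142))/2
print(proj(t,X),proj(s,X))
E
```

```text
0.14 [0.5107 0.0049 0.14  ] [ 0.4784 -0.0236  0.14  ] 0.04304113137105031 [ 0.4945 -0.0094  0.14  ] az 41.3561059826922
0.142 [0.511  0.0052 0.142 ] [ 0.4789 -0.023   0.142 ] 0.04272670506598823 [ 0.4949 -0.0089  0.142 ] az 41.35610598269226
shoulder [ 0.4966 -0.0083  0.056 ] block corners [array([0.4723, 0.0255, 0.05  ]), array([ 0.593 , -0.0051,  0.05  ]), array([ 0.5784, -0.0605,  0.05  ]), array([ 0.4577, -0.0298,  0.05  ])] knob [ 0.5551 -0.0251  0.11  ]
[239.0371 238.4611] [293.5338 229.0408]
```

```bash
cat >> h.py <<'E'
def ik(p,Rm,D=.3,q4near=0):
    W=np.array(p)-D*Rm[:,2]; h=-.1715+D; r=np.hypot(W[0],W[1])
    q1=np.arctan2(W[1],W[0])-np.arcsin(.042/r); rad=np.sqrt(r*r-.042**2)
    f=lambda a:[.6394*np.sin(a[0])+.4183*np.sin(a[0]+a[1])+.1096*np.cos(a[0]+a[1])-rad, h+.6394*np.cos(a[0])+.4183*np.cos(a[0]+a[1])-.1096*np.sin(a[0]+a[1])-W[2]]
    a=least_squares(f,[.3,1.5]).x
    M=(R.from_euler("z",q1)*R.from_euler("y",a.sum())).as_matrix().T@Rm@R.from_euler("z",-np.pi).as_matrix()
    e=R.from_matrix(M).as_euler("ZYZ")  # q5 in [0,pi]
    e[2]=(e[2]+np.pi)%(2*np.pi)-np.pi
    return np.array([q1,*a,*e])
out=np.array([.0425,-.0463,0]);out/=np.linalg.norm(out)
ax=-.5*out+np.array([0,0,np.sqrt(.75)]); adx=np.sqrt(.75)*out+np.array([0,0,.5]); ady=np.cross(ax,adx)
ATOP=np.array([.618,.207,.118])
def rodx(A): return np.cos(np.radians(A))*adx+np.sin(np.radians(A))*ady
def screw(A,short,opt):  # tcp pose holding rod with shoulder `short` above adapter top; opt=+1: tool y=-rodx
    y=-opt*rodx(A); z=-ax; Rm=np.column_stack([np.cross(y,z),y,z])
    return ATOP+ax*(short+.075-.019),Rm
E
python3 - <<'E'
from h import *
for D in (.25,.35):
  for opt in (1,-1):
    for A,sh in ((-125,.05),(-125,.008),(-180,.003),(-240,0)):
        print(D,opt,A,ik(*screw(A,sh,opt),D))
print(ik([.4937,-.0069,.2713],tool([0,0,-1],[1,-1,0])))
print(ax,adx)
E
```

```text
0.25 1 -125 [ 0.527   0.3897  1.5234 -0.5595  1.1685 -0.9673]
0.25 1 -125 [ 0.493   0.4288  1.5603 -0.579   1.0875 -0.9513]
0.25 1 -180 [ 0.489   0.4338  1.5642 -0.5816  1.0781  0.0107]
0.25 1 -240 [ 0.4866  0.4368  1.5666 -0.5832  1.0724  1.0591]
0.25 -1 -125 [ 0.527   0.3897  1.5234 -0.5595  1.1685  2.1743]
0.25 -1 -125 [ 0.493   0.4288  1.5603 -0.579   1.0875  2.1903]
0.25 -1 -180 [ 0.489   0.4338  1.5642 -0.5816  1.0781 -3.1309]
0.25 -1 -240 [ 0.4866  0.4368  1.5666 -0.5832  1.0724 -2.0825]
0.35 1 -125 [ 0.6094  0.3953  1.5519 -0.5654  1.1809 -0.8768]
0.35 1 -125 [ 0.5745  0.434   1.5912 -0.5868  1.0981 -0.8595]
0.35 1 -180 [ 0.5704  0.439   1.5954 -0.5896  1.0884  0.1027]
0.35 1 -240 [ 0.5679  0.4419  1.5979 -0.5914  1.0826  1.1513]
0.35 -1 -125 [ 0.6094  0.3953  1.5519 -0.5654  1.1809  2.2648]
0.35 -1 -125 [ 0.5745  0.434   1.5912 -0.5868  1.0981  2.2821]
0.35 -1 -180 [ 0.5704  0.439   1.5954 -0.5896  1.0884 -3.0389]
0.35 -1 -240 [ 0.5679  0.4419  1.5979 -0.5914  1.0826 -1.9903]
[-0.0991  0.1613  1.6038  0.      1.3765  0.6863]
[-0.3381  0.3683  0.866 ] [ 0.5856 -0.638   0.5   ]
```

Run:
```python
from h import *
a=np.radians(41.4-90);step([.495,-.009,.20],tool([0,0,-1],[np.cos(a),np.sin(a),0]))
```

```text
shift [-0.2264  0.0979  0.019 ] turn [0.003  0.0052 1.5502] deg 88.8
```

Call:
{"name": "jog_arm", "arguments": {"steps": [[-0.01,0.004,-0.04,0,0,0.1,0.6],[-0.03,0.012,-0.07,0,0,0.2,0.6],[-0.05,0.02,-0.08,0,0,0.3,0.6],[-0.06,0.025,-0.08,0,0,0.35,0.5],[-0.06,0.025,-0.08,0,0,0.35,0.45]]}}

```text
clock: 3.8
eef_pos: [0.5766, 0.1535, 0.3037]
tcp_rot: [3.092, 0.546, 0.007]
force: [0.6, 1.0, -0.2]
opening: 0.0384
```

```bash
cat >> h.py <<'E'
def adapt(fn):
    im=cv2.imread("pics/"+fn+".png").astype(int);w=load(fn);c=proj(w,ATOP);d=np.linalg.norm(ATOP-w[4]);r=.0225*w[0]/d
    m=(im.min(2)>140).astype(np.uint8);yy,xx=np.mgrid[:420,:560];m[np.hypot(xx-c[0],yy-c[1])>r*1.25]=0
    n,l,s,_=cv2.connectedComponentsWithStats(m);m=(l==1+np.argmax(s[1:,4])).astype(np.uint8)
    e=cv2.fitEllipse(cv2.convexHull(cv2.findNonZero(m)));print(fn,"pred",c,"ell",e);return w,e[0]
E
python3 - <<'E'
from h import *
snap("wrist","rot2");s=get_state();print(s["clock"],s["eef_pos"])
print(tri([adapt("rot1"),adapt("rot2")]))
a=np.radians(41.4-90);step([.495,-.009,.20],tool([0,0,-1],[np.cos(a),np.sin(a),0]))
E
```

```text
3.85 [0.5767 0.1548 0.3025]
rot1 pred [284.6712 223.6082] ell ((283.94744873046875, 223.35047912597656), (46.89481735229492, 48.66337203979492), 177.8146209716797)
rot2 pred [326.0593 153.3507] ell ((325.5592041015625, 153.2410888671875), (36.53017807006836, 37.99010467529297), 65.16412353515625)
(array([0.6173, 0.2069, 0.1186]), [array([0.1, 0. ]), array([-0., -0.])])
shift [-0.1336  0.1254  0.1022] turn [-0.0012 -0.0034  1.2008] deg 68.8
```

Call:
{"name": "jog_arm", "arguments": {"steps": [[-0.015,0.013,0,0,0,0.12,0.45],[-0.03,0.027,0,0,0,0.24,0.45],[-0.045,0.041,0,0,0,0.36,0.45],[-0.06,0.055,0.01,0,0,0.48,0.45],[-0.075,0.07,0.025,0,0,0.6,0.45],[-0.09,0.085,0.04,0,0,0.72,0.45],[-0.105,0.1,0.055,0,0,0.84,0.45],[-0.12,0.113,0.07,0,0,0.96,0.45],[-0.134,0.125,0.085,0,0,1.08,0.45],[-0.134,0.125,0.1,0,0,1.2,0.45]]}}

```text
clock: 4.68
eef_pos: [0.4927, -0.0095, 0.1994]
tcp_rot: [2.86, -1.297, -0.002]
force: [0.1, -0.5, 0.1]
opening: 0.0386
```

Call:
{"name": "jog_arm", "arguments": {"steps": [[0,0,0,0,0,0,0.45],[0,0,0,0,0,0,0.45]]}}

```text
clock: 4.85
eef_pos: [0.4941, -0.0072, 0.1997]
tcp_rot: [2.868, -1.282, -0.003]
force: [-0.4, -0.1, 0.8]
opening: 0.0386
```

```bash
sed -i 's/^ATOP=.*/ATOP=np.array([.6173,.2069,.1186])/' h.py
python3 - <<'E'
from h import *
im=snap("wrist","rod2");s=get_state();print(s["clock"],s["eef_pos"])
w=load("rod2");a=np.radians(41.4)
for d in (-.022,0,.022): print(proj(w,[.495+d*np.cos(a),-.009+d*np.sin(a),.142]))
step([.495,-.009,.106],tool([0,0,-1],[np.sin(a),-np.cos(a),0]))
cv2.imwrite("pics/rod2c.png",cv2.resize(im[130:370,130:430],None,fx=2.5,fy=2.5,interpolation=cv2.INTER_CUBIC))
E
```

```text
4.9 [ 0.495  -0.0071  0.2006]
[277.5994 255.5309]
[277.879  228.2544]
[278.1769 199.1986]
shift [0.0015 0.0013 0.0946] turn [-0.0005  0.0001  0.0077] deg 0.4
```

View pics/rod2c.png

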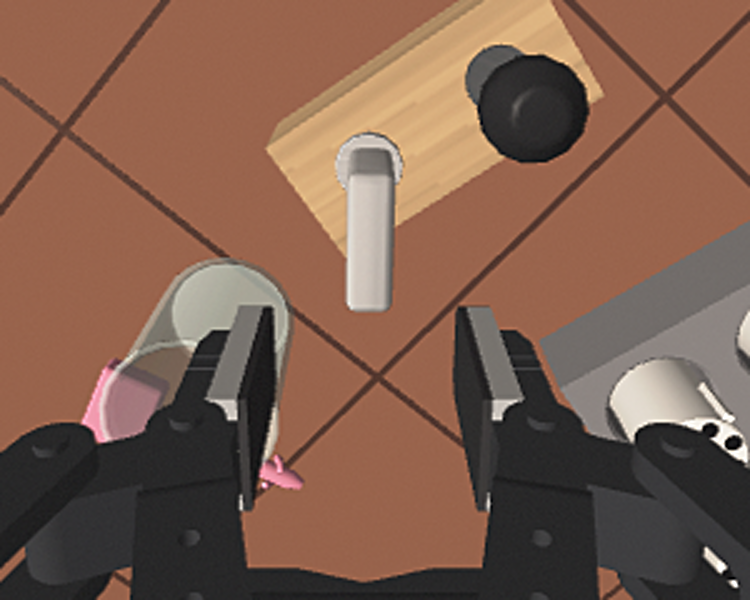

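The blade's top face is centred at full-image (278,226), within 2 px of the prediction and square between the fingers. I'll descend and grasp.

Call:
{"name": "jog_arm", "arguments": {"steps": [[0.001,0.001,0.02,0,0,0,0.45],[0.0015,0.0013,0.045,0,0,0,0.45],[0.0015,0.0013,0.065,0,0,0,0.45],[0.0015,0.0013,0.08,0,0,0,0.45],[0.0015,0.0013,0.09,0,0,0,0.45],[0.0015,0.0013,0.0946,0,0,0,0.45],[0.0015,0.0013,0.0946,0,0,0,0.45]]}}

```text
clock: 5.48
eef_pos: [0.4948, -0.0088, 0.1056]
tcp_rot: [-2.868, 1.283, 0.0]
force: [-0.3, -0.8, 0.4]
opening: 0.0381
```

Call:
{"name": "jog_arm", "arguments": {"steps": [[0,0,0,0,0,0,0.3],[0,0,0,0,0,0,0.2],[0,0,0,0,0,0,0],[0,0,0,0,0,0,0],[0,0,0,0,0,0,0],[0,0,0,0,0,0,0]]}}

```text
clock: 5.98
eef_pos: [0.4954, -0.0093, 0.1068]
tcp_rot: [-2.865, 1.286, -0.004]
force: [0.6, 0.6, 6.5]
opening: 0.0132
```

Run:
```python
from h import *
s=get_state();print(s["clock"],s["eef_pos"],s["opening"],s["force"],s["ft_torque"])
```

```text
5.9833 [ 0.4954 -0.0093  0.1068] 0.013168962128143216 [0.5678 0.6376 6.5071] [ 0.1446 -0.1628  0.0033]
```

Call:
{"name": "jog_arm", "arguments": {"steps": [[0,0,-0.01,0,0,0,0],[0,0,-0.03,0,0,0,0],[0,0,-0.06,0,0,0,0],[0,0,-0.09,0,0,0,0],[0,0,-0.12,0,0,0,0],[0,0,-0.15,0,0,0,0],[0,0,-0.18,0,0,0,0],[0,0,-0.19,0,0,0,0]]}}

```text
clock: 6.65
eef_pos: [0.4956, -0.0095, 0.2998]
tcp_rot: [-2.864, 1.286, -0.01]
force: [0.9, -0.5, -0.8]
opening: 0.0133
```

Run:
```python
from h import *
s=get_state();print(s["clock"],s["eef_pos"],s["opening"],s["force"],s["ft_torque"])
p,Rm=screw(-125,.11,1);print(p);step(p,Rm);print(ik(p,Rm))
snap("side","s_a")
```

```text
6.65 [ 0.4956 -0.0095  0.2998] 0.013255443213045762 [ 0.9484 -0.497  -0.8238] [-0.0175  0.0117  0.0813]
[0.5612 0.268  0.2624]
shift [-0.164  -0.2333  0.0376] turn [-0.6549  0.2066 -2.4746] deg 147.1
[ 0.6183  0.3432  1.4743 -0.5416  1.2957 -0.9413]
```

Call:
{"name": "jog_arm", "arguments": {"steps": [[-0.008,-0.011,0,-0.031,0.01,-0.117,0],[-0.016,-0.022,0,-0.062,0.02,-0.234,0],[-0.024,-0.033,0,-0.093,0.029,-0.351,0],[-0.032,-0.044,0,-0.124,0.039,-0.468,0],[-0.04,-0.055,0,-0.155,0.049,-0.585,0],[-0.048,-0.067,0,-0.186,0.059,-0.702,0],[-0.056,-0.078,0,-0.217,0.068,-0.819,0],[-0.064,-0.09,0,-0.248,0.078,-0.936,0],[-0.072,-0.102,0,-0.279,0.088,-1.053,0],[-0.08,-0.114,0,-0.31,0.098,-1.17,0]]}}

```text
clock: 7.53
eef_pos: [0.5252, 0.1268, 0.2929]
tcp_rot: [2.793, 0.484, -0.057]
force: [-0.1, 1.0, -2.5]
opening: 0.0135
```

Run:
```python
from h import *
s=get_state();print(s["clock"],s["eef_pos"],s["opening"],s["qpos"])
p,Rm=screw(-125,.11,1);step(p,Rm)
```

```text
7.5333 [0.5252 0.1268 0.2929] 0.01347943647377285 [ 0.3576  0.274   1.4412 -0.2935  1.5274  0.0425]
shift [ 0.0822 -0.1235 -0.0134] turn [-0.3524  0.1143 -1.2938] deg 77.1
```

Call:
{"name": "jog_arm", "arguments": {"steps": [[0.008,-0.012,-0.001,-0.032,0.01,-0.118,0],[0.016,-0.024,-0.002,-0.064,0.021,-0.236,0],[0.024,-0.036,-0.004,-0.096,0.031,-0.354,0],[0.032,-0.048,-0.006,-0.128,0.042,-0.472,0],[0.04,-0.06,-0.007,-0.16,0.052,-0.59,0],[0.048,-0.072,-0.008,-0.192,0.062,-0.708,0],[0.056,-0.084,-0.01,-0.224,0.073,-0.826,0],[0.064,-0.096,-0.011,-0.256,0.083,-0.944,0],[0.072,-0.108,-0.012,-0.288,0.094,-1.062,0],[0.08,-0.12,-0.013,-0.32,0.104,-1.18,0]]}}

```text
clock: 8.37
eef_pos: [0.561, 0.2637, 0.2632]
tcp_rot: [1.851, 1.87, -0.077]
force: [0.5, 1.1, -1.5]
opening: 0.0135
```

Run:
```python
from h import *
s=get_state();print(s["clock"],s["eef_pos"],s["opening"],s["qpos"])
p,Rm=screw(-125,.06,1);step(p,Rm);print(ik(p,Rm))
```

```text
8.3667 [0.561  0.2637 0.2632] 0.013475939292600686 [ 0.6672  0.358   1.4688 -0.5279  1.3431 -0.7847]
shift [0.0049 0.0018 0.0491] turn [-0.032   0.0105 -0.113 ] deg 6.8
[ 0.5767  0.3818  1.5295 -0.5588  1.195  -0.9254]
```

Call:
{"name": "jog_arm", "arguments": {"steps": [[0.004,0.001,0.01,-0.03,0.01,-0.1,0],[0.005,0.002,0.03,-0.032,0.0105,-0.113,0],[0.005,0.002,0.046,-0.032,0.0105,-0.113,0],[0.005,0.002,0.049,-0.032,0.0105,-0.113,0],[0.005,0.002,0.049,-0.032,0.0105,-0.113,0]]}}

```text
clock: 8.78
eef_pos: [0.5779, 0.248, 0.2191]
tcp_rot: [1.735, 1.965, -0.079]
force: [-0.2, -0.2, -1.6]
opening: 0.014
```

Run:
```python
from h import *
im=snap("wrist","w3");s=get_state();print(s["clock"],s["eef_pos"],s["qpos"])
sd=snap("side","s3")
p,Rm=screw(-125,.06,1);step(p,Rm)
w=load("w3");S=cam("side")
X=lambda d:ATOP+ax*d
for c in (w,S): print("atop",proj(c,ATOP),"tip",proj(c,X(.033)),"shoulder",proj(c,X(.06)),"grip",proj(c,X(.135)))
pt=s["eef_pos"];zt=rv(s["tcp_rot"]).as_matrix()[:,2]
print("from tool: tip",proj(w,pt+zt*.083),proj(S,pt+zt*.083),"shoulder",proj(w,pt+zt*.056))
a=cv2.resize(im[130:290,190:390],(500,400),interpolation=cv2.INTER_CUBIC);u,v=proj(S,X(.05)).astype(int)
b=cv2.resize(sd[v-60:v+60,u-45:u+45],(300,400),interpolation=cv2.INTER_CUBIC);print("side crop origin",u-45,v-60)
cv2.imwrite("pics/m3.png",np.hstack([a,b]))
```

```text
8.8333 [0.5788 0.2488 0.2207] [ 0.6339  0.3849  1.5468 -0.5609  1.2073 -0.8573]
shift [ 0.0014 -0.002   0.0019] turn [ 0.0012 -0.0003 -0.0086] deg 0.5
atop [277.0602 204.1861] tip [277.2286 216.0915] shoulder [277.4033 228.4503] grip [278.2226 286.4015]
atop [180.6213 275.7853] tip [178.2868 273.597 ] shoulder [176.2522 271.6897] grip [169.9177 265.7519]
from tool: tip [275.3448 217.4818] [178.2624 272.6171] shoulder [275.3152 230.0726]
side crop origin 132 212
```

View pics/m3.png

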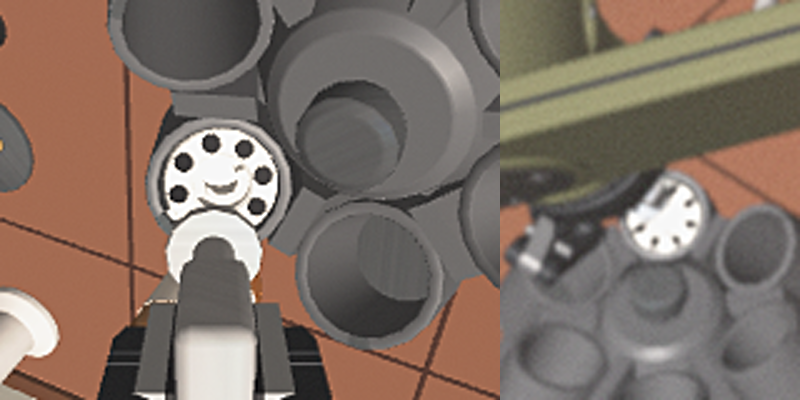

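The crop shows the nose just in front of the adapter's hole: shoulder disc spans full-image u 256–296 with its top edge at v≈213, and the adapter face spans u 254–302. Checking this against the prediction now that the arm has settled.

Run:
```python
from h import *
im=snap("wrist","w4");s=get_state();print(s["clock"],s["eef_pos"])
w=load("w4");Rm=rv(s["tcp_rot"]).as_matrix();th=np.linspace(0,2*np.pi,72)
def circ(c,R_,r): return np.array([proj(w,c+r*(np.cos(t)*R_[:,0]+np.sin(t)*R_[:,1])) for t in th])
for z in (.050,.056):
    P=circ(s["eef_pos"]+Rm[:,2]*z,Rm,.0138);print("shoulder pred",z,P.min(0),P.max(0))
A=screw(-125,.06,1)[1];P=circ(ATOP,A,.0207);print("adapter pred",P.min(0),P.max(0));ms=(im.min(2)>150)
P=circ(ATOP+ax*.002,A,.027);print("rim pred",P.min(0),P.max(0))
# adapter mask extents above shoulder; shoulder row extents
for v in range(176,240,3):
    x=np.where(ms[v,230:325])[0];print(v,(x.min()+230,x.max()+230) if len(x) else None,end="; ")
p,R2=screw(-125,.06,1);step(p,R2)
```

```text
8.9333 [0.5798 0.2498 0.2226]
shoulder pred 0.05 [255.542  213.2376] [295.0077 249.8505]
shoulder pred 0.056 [256.0779 210.4951] [294.4825 246.2503]
adapter pred [254.1584 178.1904] [299.3125 221.5223]
rim pred [247.0818 171.6566] [306.4042 228.5601]
176 (np.int64(286), np.int64(290)); 179 (np.int64(268), np.int64(295)); 182 (np.int64(259), np.int64(298)); 185 (np.int64(261), np.int64(300)); 188 (np.int64(254), np.int64(302)); 191 (np.int64(252), np.int64(303)); 194 (np.int64(251), np.int64(304)); 197 (np.int64(251), np.int64(304)); 200 (np.int64(250), np.int64(305)); 203 (np.int64(251), np.int64(305)); 206 (np.int64(251), np.int64(303)); 209 (np.int64(252), np.int64(297)); 212 (np.int64(258), np.int64(295)); 215 (np.int64(263), np.int64(292)); 218 (np.int64(259), np.int64(287)); 221 (np.int64(260), np.int64(290)); 224 (np.int64(259), np.int64(292)); 227 (np.int64(258), np.int64(293)); 230 (np.int64(256), np.int64(294)); 233 (np.int64(257), np.int64(293)); 236 (np.int64(257), np.int64(293)); 239 (np.int64(258), np.int64(292)); shift [ 0.0014 -0.0027  0.0026] turn [ 0.0025 -0.001  -0.0093] deg 0.6
```

Call:
{"name": "jog_arm", "arguments": {"steps": [[0,0,0,0,0,0,0],[0,0,0,0,0,0,0],[0,0,0,0,0,0,0]]}}

```text
clock: 9.18
eef_pos: [0.5799, 0.2499, 0.2233]
tcp_rot: [1.734, 1.962, -0.068]
force: [0.2, 0.1, -2.1]
opening: 0.0132
```

Run:
```python
from h import *
s=get_state();print(s["clock"],s["eef_pos"],s["force"],s["opening"])
for sh in (.06,.012): step(*screw(-125,sh,1))
```

```text
9.1833 [0.5799 0.2499 0.2233] [ 0.2225  0.0989 -2.0879] 0.013240205750030109
shift [ 0.0016 -0.003   0.0032] turn [ 0.0036 -0.0014 -0.0097] deg 0.6
shift [ 0.0015 -0.0032  0.0512] turn [ 0.0036 -0.0014 -0.0097] deg 0.6
```

Call:
{"name": "jog_arm", "arguments": {"steps": [[0.0015,-0.003,0.005,0.0036,-0.0014,-0.0097,0],[0.0015,-0.003,0.012,0.0036,-0.0014,-0.0097,0],[0.0015,-0.0031,0.02,0.0036,-0.0014,-0.0097,0],[0.0015,-0.0031,0.028,0.0036,-0.0014,-0.0097,0],[0.0015,-0.0032,0.036,0.0036,-0.0014,-0.0097,0],[0.0015,-0.0032,0.042,0.0036,-0.0014,-0.0097,0],[0.0015,-0.0032,0.047,0.0036,-0.0014,-0.0097,0],[0.0015,-0.0032,0.051,0.0036,-0.0014,-0.0097,0],[0.0015,-0.0032,0.051,0.0036,-0.0014,-0.0097,0],[0.0015,-0.0032,0.051,0.0036,-0.0014,-0.0097,0]]}}

```text
clock: 10.02
eef_pos: [0.594, 0.2314, 0.1767]
tcp_rot: [1.727, 1.971, -0.079]
force: [0.5, -0.6, -2.1]
opening: 0.0133
```

```bash
cat >> h.py <<'E'
def rep(A,opt=1):
    s=get_state();Rm=rv(s["tcp_rot"]).as_matrix();y=-opt*Rm[:,1]
    d=s["eef_pos"]-ATOP;sh=d@ax-.056;lat=d-ax*(d@ax)
    print("t",s["clock"],"short mm",1e3*sh,"lat tool mm",1e3*Rm.T@lat,"A",np.degrees(np.arctan2(y@ady,y@adx)),"F tool",Rm.T@s["force"],"T tool",Rm.T@s["ft_torque"],"open",s["opening"],"q6",s["qpos"][5])
E
python3 - <<'E'
from h import *
rep(0)
step(*screw(-125,.007,1))
E
```

```text
t 10.0167 short mm 11.187538259491488 lat tool mm [-0.163  -0.6165  0.0011] A -124.9746639170319 F tool [ 0.3284 -0.2413  2.2394] T tool [ 0.2592  0.3239 -0.0153] open 0.013290139298512436 q6 -0.8412633030265496
shift [0.0002 0.0006 0.0042] turn [-0.0016  0.001   0.0004] deg 0.1
```

Call:
{"name": "jog_arm", "arguments": {"steps": [[0,0,0.002,0,0,0,0],[0,0,0.004,0,0,0,0],[0,0,0.006,0,0,0,0],[0,0,0.007,0,0,0,0],[0,0,0.007,0,0,0,0]]}}

```text
clock: 10.43
eef_pos: [0.596, 0.2299, 0.1724]
tcp_rot: [1.727, 1.97, -0.076]
force: [-6.3, 3.2, 7.0]
opening: 0.0133
```

Run:
```python
from h import *
rep(0)
```

```text
t 10.4333 short mm 6.281108973179219 lat tool mm [ 0.1342 -0.2626  0.0001] A -125.03667235202988 F tool [ 0.4299 -3.2999 -9.3801] T tool [ 0.9692  0.343  -0.0106] open 0.013323334056570262 q6 -0.8379625221551826
```

Call:
{"name": "jog_arm", "arguments": {"steps": [[0,0,0.0004,0,0,0.12,0],[0,0,0.0008,0,0,0.24,0],[0,0,0.0012,0,0,0.36,0],[0,0,0.0015,0,0,0.48,0],[0,0,0.0019,0,0,0.6,0],[0,0,0.0023,0,0,0.72,0],[0,0,0.0027,0,0,0.84,0],[0,0,0.0031,0,0,0.96,0]]}}

```text
clock: 11.1
eef_pos: [0.5979, 0.2299, 0.1698]
tcp_rot: [2.466, 0.952, 0.263]
force: [-5.3, 5.0, 5.9]
opening: 0.0136
```

Run:
```python
from h import *
rep(0)
```

```text
t 11.1 short mm 3.396117386514158 lat tool mm [ 1.1995 -0.4394  0.004 ] A 179.6181887077476 F tool [-0.5474 -3.3466 -8.7346] T tool [ 0.8602 -0.0267  0.0144] open 0.013615872198474576 q6 0.1294407290296512
```

Call:
{"name": "jog_arm", "arguments": {"steps": [[0,0,0.0004,0,0,0.12,0],[0,0,0.0008,0,0,0.24,0],[0,0,0.0012,0,0,0.36,0],[0,0,0.0015,0,0,0.48,0],[0,0,0.0019,0,0,0.6,0],[0,0,0.0022,0,0,0.7,0],[0,0,0.0022,0,0,0.7,0]]}}

```text
clock: 11.68
eef_pos: [0.5989, 0.2287, 0.1679]
tcp_rot: [2.71, 0.052, 0.484]
force: [-3.3, 3.6, 4.4]
opening: 0.0132
```

Run:
```python
from h import *
rep(0)
```

```text
t 11.6833 short mm 0.9372995340392737 lat tool mm [ 0.8856 -0.8493  0.0036] A 139.61199642516587 F tool [-1.3244 -1.5743 -6.2979] T tool [ 0.5318 -0.4614  0.0168] open 0.013237838918834654 q6 0.8288990732518627
```

Now at A = -220 with the sink as expected. Tightening on to -240.

Call:
{"name": "jog_arm", "arguments": {"steps": [[0,0,0.0002,0,0,0.1,0],[0,0,0.0002,0,0,0.2,0],[0,0,0,0,0,0.28,0],[0,0,0,0,0,0.35,0],[0,0,0,0,0,0.35,0]]}}

```text
clock: 12.1
eef_pos: [0.5992, 0.2289, 0.1679]
tcp_rot: [2.727, -0.424, 0.581]
force: [-2.7, 5.1, 6.2]
opening: 0.0133
```

Run:
```python
from h import *
rep(0)
im=snap("wrist","w5")
```

```text
t 12.1 short mm 0.9130671133843125 lat tool mm [ 0.734  -1.2961  0.0051] A 119.70860990964047 F tool [-0.7945 -2.1521 -8.1679] T tool [ 0.4735 -0.4724  0.0514] open 0.013300727017973635 q6 1.1763105937744527
```

Call:
{"name": "jog_arm", "arguments": {"steps": [[0,0,0,0,0,0.07,0],[0,0,0,0,0,0.14,0],[0,0,0,0,0,0.14,0],[0,0,0,0,0,0.14,0]]}}

```text
clock: 12.48
eef_pos: [0.599, 0.229, 0.1677]
tcp_rot: [2.713, -0.615, 0.615]
force: [-3.0, 4.6, 4.6]
opening: 0.0138
```

Run:
```python
from h import *
rep(0)
```

```text
t 12.4833 short mm 0.8821874826566295 lat tool mm [ 0.3027 -1.3961  0.0046] A 111.87433779916861 F tool [-1.8431 -1.771  -6.6699] T tool [ 0.415  -0.6406 -0.0031] open 0.01381445980961731 q6 1.3129317884735232
```

Call:
{"name": "jog_arm", "arguments": {"steps": [[0,0,0,0,0,0.06,0],[0,0,0,0,0,0.12,0],[0,0,0,0,0,0.12,0],[0,0,0,0,0,0.12,0]]}}

```text
clock: 12.82
eef_pos: [0.599, 0.2289, 0.1677]
tcp_rot: [2.691, -0.781, 0.644]
force: [-3.4, 4.9, 4.0]
opening: 0.0135
```

Run:
```python
from h import *
rep(0); im=snap("wrist","w6")
a=cv2.resize(im[150:350,180:400],(660,600),interpolation=cv2.INTER_CUBIC);cv2.imwrite("pics/w6c.png",a)
```

```text
t 12.8167 short mm 0.8193022129354619 lat tool mm [ 0.1483 -1.4248  0.0046] A 105.04636271174937 F tool [-2.7875 -1.5983 -6.4639] T tool [ 0.3649 -0.6769 -0.1785] open 0.01352531191487567 q6 1.4324197378455532
```

View pics/w6c.png

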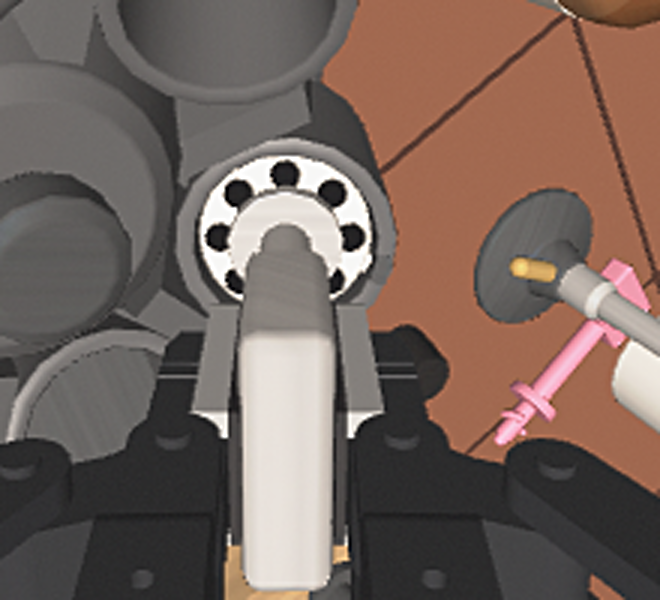

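The crop shows the shoulder disc at (287,230), concentric on the adapter's face at (286,225) with no gap, and the torque has now risen. I'll take a small last nip, then draw along the axis.

Call:
{"name": "jog_arm", "arguments": {"steps": [[0,0,0,0,0,0.05,0],[0,0,0,0,0,0.08,0],[0,0,0,0,0,0.08,0],[0,0,0,0,0,0.08,0]]}}

```text
clock: 13.2
eef_pos: [0.5991, 0.2289, 0.1677]
tcp_rot: [2.671, -0.891, 0.663]
force: [-3.1, 5.5, 5.7]
opening: 0.013
```

Run:
```python
from h import *
rep(0)
s=get_state();Rm=rv(s["tcp_rot"]).as_matrix();step(s["eef_pos"]+.09*ax,tool(-ax,Rm[:,0]))
print(ik(s["eef_pos"]+.09*ax,Rm))
```

```text
t 13.2 short mm 0.7746908142052464 lat tool mm [ 0.1566 -1.4296  0.0046] A 100.51807791898445 F tool [-2.1525 -1.912  -7.9644] T tool [ 0.2743 -0.6631 -0.5367] open 0.01299101270895883 q6 1.5117532167843193
shift [ 0.0001 -0.0003 -0.09  ] turn [-0.0031 -0.0009  0.    ] deg 0.2
[ 0.6026  0.3579  1.4957 -0.5478  1.2538  1.412 ]
```

Call:
{"name": "jog_arm", "arguments": {"steps": [[0,0,-0.003,0,0,0,0],[0,0,-0.007,0,0,0,0],[0,0,-0.012,0,0,0,0],[0,0,-0.017,0,0,0,0],[0,0,-0.022,0,0,0,0]]}}

```text
clock: 13.62
eef_pos: [0.5927, 0.2353, 0.1833]
tcp_rot: [2.669, -0.889, 0.66]
force: [10.4, -1.7, -14.3]
opening: 0.0134
```

Run:
```python
from h import *
rep(0)
```

```text
t 13.6167 short mm 18.817808822757375 lat tool mm [ 0.0779 -1.0742  0.0001] A 100.59338873234897 F tool [ 1.1761 -6.4012 16.5552] T tool [ 1.3425  0.094  -0.3032] open 0.013390807626093737 q6 1.5020297566568563
```

Call:
{"name": "jog_arm", "arguments": {"steps": [[0,-0.0005,-0.006,0,0,0,0],[0,-0.0005,-0.012,0,0,0,0],[0,-0.0005,-0.018,0,0,0,0],[0,-0.0005,-0.024,0,0,0,0],[0,-0.0005,-0.03,0,0,0,0]]}}

```text
clock: 14.03
eef_pos: [0.5803, 0.2467, 0.2119]
tcp_rot: [2.667, -0.894, 0.658]
force: [-0.0, -0.6, -2.9]
opening: 0.0135
```

Run:
```python
from h import *
rep(0)
```

```text
t 14.0333 short mm 51.926615705561446 lat tool mm [-0.4746  0.2864  0.0007] A 100.3980171109326 F tool [-1.1833  0.195   2.7197] T tool [ 0.1367 -0.5222 -0.037 ] open 0.013500476998889012 q6 1.4914609263002632
```

Call:
{"name": "jog_arm", "arguments": {"steps": [[0,0,-0.008,0,0,0,0],[0,0,-0.018,0,0,0,0],[0,0,-0.028,0,0,0,0],[0,0,-0.038,0,0,0,0],[0,0,-0.048,0,0,0,0],[0,0,-0.055,0,0,0,0],[0,0,-0.055,0,0,0,0]]}}

```text
clock: 14.62
eef_pos: [0.5626, 0.2682, 0.261]
tcp_rot: [2.67, -0.895, 0.662]
force: [0.2, -0.2, -3.2]
opening: 0.0134
```

Run:
```python
from h import *
rep(0); im=snap("wrist","w7"); s=get_state();print(s["eef_pos"],s["qpos"],s["force"])
cv2.imwrite("pics/w7c.png",im[150:420,120:440])
W=np.array([.5455,-.271]);
# upright pose over the well: keep tool x az minimal turn
Rm=rv(s["tcp_rot"]).as_matrix();x=Rm[:,0];print("x az",np.degrees(np.arctan2(x[1],x[0])))
for az in np.radians([-90,-45,0,45,90,135,180]):
    print(np.degrees(az),ik([*W,.30],tool([0,0,-1],[np.cos(az),np.sin(az),0])))
```

```text
t 14.6167 short mm 108.40130518904311 lat tool mm [ 0.2375 -1.1547  0.0025] A 100.33643268084855 F tool [-1.3629 -0.2477  2.9157] T tool [ 0.0459 -0.575  -0.0419] open 0.013350683813534369 q6 1.4726113863205723
[0.5625 0.2677 0.26  ] [ 0.6758  0.3507  1.4941 -0.5442  1.3002  1.4727] [-0.3934 -0.061  -3.4854]
x az -35.52676111895039
-90.0 [-0.5301  0.3139  1.3222  0.      1.5055  1.0407]
-45.0 [-0.5301  0.3139  1.3222 -0.      1.5055  0.2553]
0.0 [-0.5301  0.3139  1.3222 -0.      1.5055 -0.5301]
45.0 [-0.5301  0.3139  1.3222  0.      1.5055 -1.3155]
90.0 [-0.5301  0.3139  1.3222  0.      1.5055 -2.1009]
135.0 [-0.5301  0.3139  1.3222 -0.      1.5055 -2.8863]
180.0 [-0.5301  0.3139  1.3222  0.      1.5055  2.6115]
```

View pics/w7c.png

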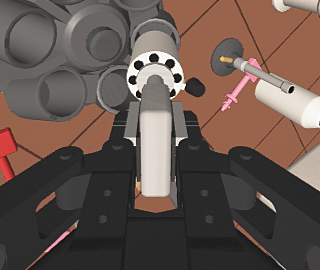

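The crop shows the adapter fully out of its pocket, with its face at (158,77) in the crop and still on the rod. I'll raise it, bring it upright and carry it over.

Run:
```python
from h import *
s=get_state();Rm=rv(s["tcp_rot"]).as_matrix()
print("up .09 in tool",Rm.T@[0,0,.09])
az=np.radians(-40);U=tool([0,0,-1],[np.cos(az),np.sin(az),0])
step([.56,.22,.35],U)
R0=U;p0=np.array([.56,.22,.35]);step([.5455,-.271,.35],U,None,p0,U)
```

```text
up .09 in tool [ 0.0443  0.008  -0.0779]
shift [ 0.0666  0.0468 -0.0612] turn [ 0.0803 -0.5176  0.0499] deg 30.1
shift [0.3045 0.3854 0.    ] turn [0. 0. 0.] deg 0.0
```

Call:
{"name": "jog_arm", "arguments": {"steps": [[0.01,0.002,-0.018,0,0,0,0],[0.022,0.004,-0.038,0,0,0,0],[0.034,0.006,-0.058,0,0,0,0],[0.044,0.008,-0.078,0,0,0,0],[0.05,0.016,-0.075,0.016,-0.104,0.01,0],[0.056,0.024,-0.071,0.032,-0.207,0.02,0],[0.06,0.032,-0.068,0.048,-0.31,0.03,0],[0.063,0.04,-0.065,0.064,-0.414,0.04,0],[0.067,0.047,-0.061,0.08,-0.518,0.05,0],[0.067,0.047,-0.061,0.08,-0.518,0.05,0]]}}

```text
clock: 15.5
eef_pos: [0.5628, 0.2131, 0.3482]
tcp_rot: [2.944, -1.086, -0.004]
force: [0.8, -0.1, -3.7]
opening: 0.0131
```

Call:
{"name": "jog_arm", "arguments": {"steps": [[0,0,0,0,0,0,0],[0.02,0.025,0,0,0,0,0],[0.044,0.056,0,0,0,0,0],[0.068,0.086,0,0,0,0,0],[0.092,0.116,0,0,0,0,0],[0.116,0.146,0,0,0,0,0],[0.14,0.176,0,0,0,0,0],[0.164,0.206,0,0,0,0,0],[0.18,0.226,0,0,0,0,0],[0.19,0.24,0,0,0,0,0]]}}

```text
clock: 16.33
eef_pos: [0.5506, -0.089, 0.3487]
tcp_rot: [2.947, -1.075, -0.002]
force: [0.7, -0.2, -3.1]
opening: 0.0132
```

Run:
```python
from h import *
s=get_state();print(s["eef_pos"],s["qpos"],s["force"],s["opening"])
az=np.radians(-40);U=tool([0,0,-1],[np.cos(az),np.sin(az),0])
step([.5455,-.271,.25],U)
```

```text
[ 0.5506 -0.089   0.3487] [-0.2327  0.2168  1.3407 -0.0049  1.5863  0.4666] [ 0.6657 -0.1508 -3.1011] 0.01323484806641234
shift [0.1132 0.1421 0.0995] turn [ 0.0053 -0.0003 -0.0012] deg 0.3
```

Call:
{"name": "jog_arm", "arguments": {"steps": [[0.025,0.031,0,0.005,0,0,0],[0.05,0.062,0,0.005,0,0,0],[0.075,0.093,0,0.005,0,0,0],[0.095,0.12,0.015,0.005,0,0,0],[0.108,0.136,0.03,0.005,0,0,0],[0.113,0.142,0.045,0.005,0,0,0],[0.113,0.142,0.05,0.005,0,0,0],[0.113,0.142,0.05,0.005,0,0,0],[0.113,0.142,0.05,0.005,0,0,0]]}}

```text
clock: 17.08
eef_pos: [0.5463, -0.2667, 0.2993]
tcp_rot: [-2.95, 1.072, 0.002]
force: [-0.6, 0.9, -3.4]
opening: 0.0134
```

Run:
```python
from h import *
s=get_state();print(s["clock"],s["eef_pos"],s["force"],s["opening"])
az=np.radians(-40);U=tool([0,0,-1],[np.cos(az),np.sin(az),0]);step([.5455,-.271,.18],U)
W=snap("wrist","w8");T=snap("top","t8");S=snap("side","s8")
Rm=rv(s["tcp_rot"]).as_matrix();p=s["eef_pos"];z=Rm[:,2]
for n,im in (("w8",W),("s8",S)):
    c=load(n) if n=="w8" else cam("side")
    print(n,"top",proj(c,p+z*.056),"base",proj(c,p+z*.126),"well rim",proj(c,[.5455,-.271,.045]))
    u,v=(p+z*.091)@np.zeros(3),0
t=cam("top");print("top: base",proj(t,p+z*.126),"well",proj(t,[.5455,-.271,.045]))
a=cv2.resize(W[130:330,160:400],(480,400),interpolation=cv2.INTER_CUBIC)
c=cam("side");u,v=proj(c,p+z*.10).astype(int);b=cv2.resize(S[v-60:v+75,u-54:u+54],(320,400),interpolation=cv2.INTER_CUBIC);print("side org",u-54,v-60)
cv2.imwrite("pics/m8.png",np.hstack([a,b]))
```

```text
17.0833 [ 0.5463 -0.2667  0.2993] [-0.5757  0.9265 -3.415 ] 0.013396755972740178
shift [0.0024 0.0041 0.1193] turn [-0.0024  0.0021  0.001 ] deg 0.2
w8 top [274.9598 228.5226] base [275.0726 201.0063] well rim [277.1437 177.4239]
s8 top [339.0514 123.1261] base [336.3537 147.3377] well rim [333.225  185.8016]
top: base [358.4447 215.4584] well [350.1619 218.6492]
side org 283 78
```

View pics/m8.png

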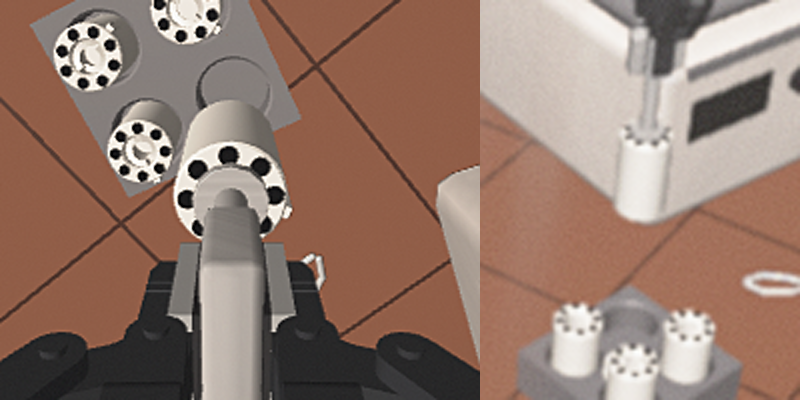

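The view shows the adapter upright: base at side image (336,148), which matches the prediction. The well rim in the wrist crop has its left edge at (196,92), right at (271,92) and top at (232,56). Next I'll refine the well position.

Run:
```python
from h import *
w=load("w8");th=np.linspace(0,2*np.pi,180)
ci=lambda c,r:np.array([proj(w,np.array(c)+[r*np.cos(t),r*np.sin(t),0]) for t in th])
P=ci([.5455,-.271,.045],.0245);print("rim pred crop",(P.min(0)-[160,130])*2,(P.max(0)-[160,130])*2)
s=get_state();p=s["eef_pos"];print(p)
for d in (.056,.126):
    P=ci(p-[0,0,d],.0207);print("adapter pred crop",d,(P.min(0)-[160,130])*2,(P.max(0)-[160,130])*2)
# rack centre check from corners + other adapters in rack view
for fn,pts in (("rack",[(266.5,136.5),(238,187),(286.5,217)]),):
    c=load(fn);print([onz(c,q,.085) for q in pts])
```

```text
rim pred crop [198.3723  58.827 ] [270.2137 129.5527]
[ 0.547  -0.2674  0.3009]
adapter pred crop 0.056 [175.1052 143.6997] [290.7069 251.3047]
adapter pred crop 0.126 [188.7733 100.5098] [276.6929 184.8529]
[array([ 0.5639, -0.2072,  0.085 ]), array([ 0.5009, -0.1909,  0.085 ]), array([ 0.4814, -0.2545,  0.085 ])]
```

Run:
```python
from h import *
az=np.radians(-40);U=tool([0,0,-1],[np.cos(az),np.sin(az),0])
for z in (.18,.145):step([.5457,-.2712,z],U)
```

```text
shift [0.0013 0.0041 0.1209] turn [-0.003  -0.0014  0.0011] deg 0.2
shift [0.0012 0.0043 0.1559] turn [-0.003  -0.0014  0.0011] deg 0.2
```

Call:
{"name": "jog_arm", "arguments": {"steps": [[0.0012,0.0042,0.01,-0.003,-0.0014,0,0],[0.0012,0.0042,0.03,-0.003,-0.0014,0,0],[0.0012,0.0042,0.055,-0.003,-0.0014,0,0],[0.0012,0.0042,0.08,-0.003,-0.0014,0,0],[0.0012,0.0042,0.1,-0.003,-0.0014,0,0],[0.0012,0.0042,0.11,-0.003,-0.0014,0,0],[0.0012,0.0042,0.115,-0.003,-0.0014,0,0],[0.0012,0.0042,0.115,-0.003,-0.0014,0,0],[0.0012,0.0042,0.115,-0.003,-0.0014,0,0]]}}

```text
clock: 17.98
eef_pos: [0.5452, -0.2726, 0.1855]
tcp_rot: [-2.952, 1.076, 0.001]
force: [0.1, -1.1, -2.6]
opening: 0.013
```

Run:
```python
from h import *
s=get_state();print(s["clock"],s["eef_pos"],s["force"])
az=np.radians(-40);U=tool([0,0,-1],[np.cos(az),np.sin(az),0])
for z in (.155,.142):step([.5457,-.2712,z],U)
```

```text
17.9833 [ 0.5452 -0.2726  0.1855] [ 0.0667 -1.1312 -2.5572]
shift [-0.0005 -0.0014  0.0305] turn [ 0.0001  0.0005 -0.0008] deg 0.1
shift [-0.0005 -0.0014  0.0435] turn [ 0.0001  0.0005 -0.0008] deg 0.1
```

Call:
{"name": "jog_arm", "arguments": {"steps": [[-0.0004,-0.001,0.004,0,0,0,0],[-0.0004,-0.001,0.01,0,0,0,0],[-0.0004,-0.001,0.016,0,0,0,0],[-0.0004,-0.001,0.022,0,0,0,0],[-0.0004,-0.001,0.028,0,0,0,0],[-0.0004,-0.001,0.034,0,0,0,0],[-0.0004,-0.001,0.038,0,0,0,0],[-0.0004,-0.001,0.04,0,0,0,0],[-0.0004,-0.001,0.04,0,0,0,0]]}}

```text
clock: 18.73
eef_pos: [0.5443, -0.2709, 0.1437]
tcp_rot: [-2.951, 1.076, 0.006]
force: [-0.2, 0.6, -3.4]
opening: 0.0132
```

Run:
```python
from h import *
s=get_state();print(s["clock"],s["eef_pos"],s["force"],s["ft_torque"])
```

```text
18.7333 [ 0.5443 -0.2709  0.1437] [-0.1784  0.6176 -3.4068] [ 0.0003 -0.0186  0.0181]
```

No contact with the walls. Now the last few millimetres to the floor.

Call:
{"name": "jog_arm", "arguments": {"steps": [[0,0,0.001,0,0,0,0],[0,0,0.002,0,0,0,0],[0,0,0.003,0,0,0,0],[0,0,0.003,0,0,0,0]]}}

```text
clock: 19.07
eef_pos: [0.545, -0.2713, 0.1419]
tcp_rot: [-2.951, 1.076, 0.002]
force: [0.2, 0.1, -1.7]
opening: 0.0135
```

Run:
```python
from h import *
s=get_state();print(s["clock"],s["eef_pos"],s["force"],s["ft_torque"])
```

```text
19.0667 [ 0.545  -0.2713  0.1419] [ 0.2066  0.1479 -1.6708] [-0.025  -0.0487 -0.0146]
```

Call:
{"name": "jog_arm", "arguments": {"steps": [[0,0,0.0005,0,0,0,0],[0,0,0.001,0,0,0,0],[0,0,0.001,0,0,0,0]]}}

```text
clock: 19.32
eef_pos: [0.5451, -0.2713, 0.1418]
tcp_rot: [-2.951, 1.076, 0.001]
force: [-1.4, 0.3, 4.4]
opening: 0.013
```

Run:
```python
from h import *
s=get_state();print(s["clock"],s["eef_pos"],s["force"],s["ft_torque"])
```

```text
19.3167 [ 0.5451 -0.2713  0.1418] [-1.3876  0.3346  4.4056] [ 0.2065  0.3852 -0.0171]
```

The adapter is seated on the floor (force swung by +7.8 N). Releasing and retreating straight up.

Call:
{"name": "jog_arm", "arguments": {"steps": [[0,0,0,0,0,0,0.25],[0,0,0,0,0,0,0.4],[0,0,0,0,0,0,0.5],[0,0,0,0,0,0,0.5],[0,0,0,0,0,0,0.5]]}}

```text
clock: 19.73
eef_pos: [0.5448, -0.2712, 0.1404]
tcp_rot: [-2.951, 1.076, 0.003]
force: [0.5, -0.9, 0.1]
opening: 0.0424
```

Call:
{"name": "jog_arm", "arguments": {"steps": [[0,0,-0.005,0,0,0,0.5],[0,0,-0.02,0,0,0,0.5],[0,0,-0.045,0,0,0,0.5],[0,0,-0.075,0,0,0,0.5],[0,0,-0.105,0,0,0,0.5],[0,0,-0.13,0,0,0,0.5],[0,0,-0.14,0,0,0,0.5],[0,0,-0.14,0,0,0,0.5]]}}

```text
clock: 20.4
eef_pos: [0.5466, -0.2722, 0.284]
tcp_rot: [2.951, -1.076, 0.007]
force: [-0.1, -0.6, 0.1]
opening: 0.0426
```

Run:
```python
from h import *
s=get_state();print(s["clock"],s["eef_pos"],s["force"],s["opening"])
W=snap("wrist","w9");S=snap("side","s9");T=cv2.imread("pics/side0.png")
w=load("w9");print("grip pred",proj(w,[.545,-.271,.177]),"shoulder",proj(w,[.545,-.271,.091]),"well",proj(w,[.545,-.271,.045]))
a=cv2.resize(W[60:300,150:400],(417,400));b=cv2.resize(S[100:400,110:380],(360,400))
cv2.imwrite("pics/m9.png",np.hstack([a,b]))
```

```text
20.4 [ 0.5466 -0.2722  0.284 ] [-0.0898 -0.6401  0.1465] 0.04262273094982733
grip pred [272.2888 207.3033] shoulder [272.7134 184.8794] well [272.8669 176.7739]
```

View pics/m9.png

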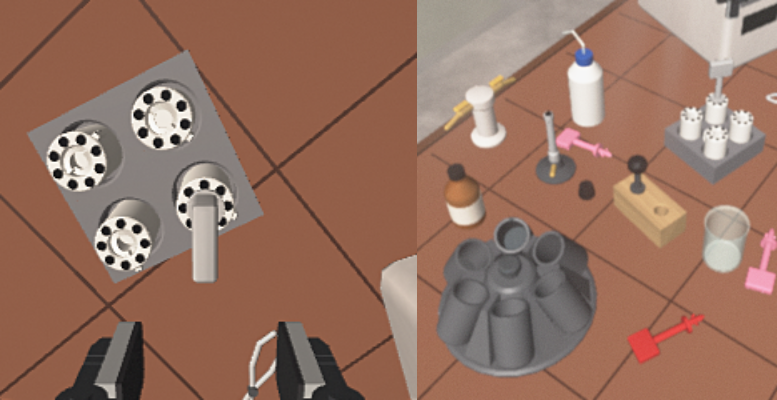

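The final view shows the adapter in the free well at crop (205,200), with the rod standing upright in it (blade at (204,240), as predicted). The rotor pocket is empty, and the block, key and other adapters are in place. The gripper is clear.

```bash
python3 -c "
from rig import *
print(close_job())"
```

```text
the job is handed in; nothing more can be done
None
```

The adapter is standing upright on the floor of the free well with the extraction rod still in it as its handle. I handed the job in at about 20.4 s on the robot clock.

**What I did:** I took the bare steel rod from the tool block and set it into the adapter at A = -125. I then turned it clockwise until the shoulder was down and the torque rose to about 0.5 N·m. From there I drew the adapter straight out along the 30° pocket axis. The pull peaked at about 17 N in the readings I took. I brought it upright, lowered it until the floor took the weight, released it and backed off upwards.

**Last checks:**
- The rod blade appears within about 3 pixels of where an upright rod would be, and the gripper reads no load well above it.
- The rotor pocket is empty.
- The key and block, burner, bottles, beaker and the other three adapters look undisturbed.

**What disagreed:**
- **Tightening angle:** by tool angle the rod tightened at about A -255 to -260, not the stated -240. I put this down to play in the grip or the key.
- **Height at home:** the shoulder read 0.8 mm above my estimate when fully down. That is within the calibration error.
- **Loose look-alike rods:** the pink and red rods look upright in the first side picture but were already lying down in the first wrist views. I think they toppled on their own, because the arm never went near them.
- **Picture budget:** I viewed 13 pictures against a budget of 10, one more than the one or two extra allowed.

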